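# Load a fresh polishing-compound bar into the sprung bench holder

### The arm

A 6-joint arm with a two-finger parallel gripper is mounted at the origin on the work surface. World frame = base frame: x ahead of the robot, y to its left, z up, the work surface at z = 0. Lengths are in m, angles in rad, forces in N, time in s.
With the tool pointing down it reaches from about 0.375 to 0.9 m from the base axis. Payload 3.1 kg.
Tool frame: the origin (TCP) lies midway between the tips of the shut fingers; the grasp point (between the pads) lies hold_point_z behind it (hold_point_z is the distance from the TCP to the grasp point, in m); z points along the fingers, y is the direction in which the jaws open and shut (so a half turn about z gives the same grasp; the last joint's range is limited). The gripper opens to 87 mm and grips with 3 to 60 N. Pads are 19 mm wide; open, the fingers measure 117 mm over their backs; the gripper's body (75 mm by 190 mm) begins 51 mm behind the grasp point.
Start: joints at [-1.304, 0.527, 1.433, -0, 1.181, -0.178], TCP at [0.269, -0.564, 0.223] pointing down, gripper open.
Joint ranges: [-3.08, 3.08], [-0.75, 2.2], [0.22, 2.44], [-1.43, 4.57], [0, 2.65], [-2.85, 2.85]. Speed limits (rad/s): [2.79, 2.79, 3.14, 3.14, 3.14, 3.14].

### API

Orientations are given as a unit quaternion [w, x, y, z].
In Python, from rig import goto, move_straight, set_joints, set_gripper, dwell, solve_ik, sense, read_camera, IKError, hand_in, outline_of, hold_point_z gives the robot as it stands. The module is installed in compiled form; this text tells all that it offers. Calls block until the motion is done:
- goto(position, orientation): joint-space move of the TCP to a pose.
- move_straight(position, frame=None, rate=0.15, force_limit=None): straight line of the TCP; frame=None keeps the orientation; rate is the mean speed in m/s. With force_limit (N) it stops when the force on the tool has changed by that much, and returns True; else False.
- set_joints(angles): joint-space move.
- set_gripper(opening, f_grip=None): finger opening in m; f_grip is the grip in N (None keeps the last); returns when the fingers have stopped.
- dwell(seconds).
- solve_ik(position, orientation): joint angles nearest the present ones, or None.
- sense(): the state.
- read_camera(name): name is "scene" or "top" or "wrist"; returns a dict with "color" (384x512x3 uint8, blue, green, red), "depth" (384x512 float32, m along the optical axis (not along the pixel's ray), 0 where there is no reading), "K" (3x3 intrinsics, pixels), "position" and "orientation" of the camera in the world; the wrist camera has in their place "mount" (4x4, takes a point from camera to tool coordinates, whose origin is the TCP and whose axes are the flange's). Camera axes: x right, y down, z forward; pixel columns grow to the right and rows downward; lengths in m; the calibration is good to about 2 mm. A picture is of the moment at which its call begins: read the wrist's pose just before it.
A pose or a line that the arm cannot do raises IKError and nothing moves.
- hand_in(): hands the job in, once; it reports no verdict.
Trained networks look in a picture, given as the dict that the camera call returned (one of the last four; its "shot" number tells which), for a name from the list of things; names that differ only in an ending like _2 or _b are one class to them, and where a whole thing is asked for, a point or a joint stands for the part that bears it (a point fixed in the world has none). Each returns a list of dicts, best first, with "confidence" (0 to 1); they miss things now and then, are a little off and sometimes report something else, mostly with a low value. They report only what shows in the picture. A call takes as long as a camera call. They do not tell look-alikes from the thing itself.
- outline_of(picture, query): "pixels" (384x512 bool, what is visible of it) and "position" ([column, row] in pixels, amid what is visible of it).
The state is a dict: "t": time; "qpos": joint angles; "qvel": joint speeds; "effort": joint torques, N m; "tool_pos": TCP position; "eef_rot": TCP orientation; "ft_force": force on the tool from outside, world axes, zero at the start; "ft_torque": the same for the moment, N m; "gripper_width": finger opening in m.
Only numpy, scipy, OpenCV 4.12 (cv2) and the standard library are available. Lean on these libraries where they do the work, as an engineer would, in place of code of your own. Each camera call takes 0.05 s, during which the arm holds its last target. There are 200 camera calls.

### The job

Load the full-length rectangular bar of polishing compound into the sprung holder on the jeweller's bench: draw the follower back, lower the bar upright into the channel and let the follower close on it, so that it stands flat on the channel floor, clamped between the follower and the nose stop. Leave the short worn bar where it is.

Things in the scene. Friction and masses are not known exactly. Their poses are not given: they have to be found in the camera images.
- bar: Fresh bar: plain brown block 70 long (x) x 30 wide (y) x 55 mm tall, 0.17 kg, upright and loose on the bench; a short bar and a round stick (35 mm across, 55 tall) of the same colour stand near. Origin: centre of underside, z up. Either end may lead. Only its top 32 mm stay clear of the channel sides: grip it across y, at mid-length, with the fingertips no more than 30 mm below its top.
- stub: Short worn bar: same brown, 36 long (x) x 30 wide (y) x 55 mm tall, loose on the bench. Origin: centre of its underside. Not to be loaded.
- holder: Metal channel fixed to the bench, open on top. Origin: mid-channel at bench level; x along it to the nose stop, z up. Floor z = 12 mm, 38 wide inside; sides upright to z = 24, then flared to a 54 mm mouth at z = 32. Nose stop: x = 50 to 62, 56 wide, top z = 37. Spring housing behind: x = -130 to -70, top z = 46. Loaded bar: lengthwise, centre x = 15, y = 0, underside z = 12 mm.
- follower (a joint): Metres the follower is drawn back to the holder's -x: 0 at rest, 0.09 at most. Upright steel plate 34 wide, 12 thick, from the floor to holder z = 81 mm; front face at x = 40 mm minus this value. Spring to the nose: 4 N at 0, 8.5 N at 0.09, no catch. A bar held over the nose stop (underside z = 46) can push the plate's top back, then go down in the gap. Reads 0.06 closed on the bar.
There are look-alikes about, which are no part of the job. Leave any purple look-alike of the holder alone. Leave any yellow look-alike of the bar alone.

How it is judged:
On the way:
1. the follower is drawn back further than the bar needs (joint above 0.062 m) (value of joint follower above 0.062 m), for 0.1 s.
At the end, for the whole second after the job is handed in: the full-length bar is at rest upright (within 10 degrees) on the channel floor (5 mm), lengthwise in the channel (within 11 degrees, 10 mm sideways), its centre within 6 mm of x = 15 mm, with the follower closed on it (joint 0.052 to 0.067 m) (x of bar in the frame of holder between 0.009 and 0.021 m and y of bar in the frame of holder between -0.01 and 0.01 m and z of bar in the frame of holder between 0.006 and 0.017 m and angle between bar's own z axis and vertical below 0.17 rad and angle between the x axis of bar and the x axis of holder, either way round below 0.2 rad and value of joint follower between 0.052 and 0.067 m and linear speed of bar below 0.02 m/s); the robot touches nothing.
It fails at once if the short worn bar is moved by more than 30 mm (distance of stub from where it was at the start of the episode above 0.03 m).
It also fails if it takes over 40 s, if anything falls off the work surface, if the arm or the gripper's body presses on something with over 40 N, if the wrist force passes 120 N, or if a joint passes its speed limit or range.

## Working session

There is one attempt and no reset: what is moved stays moved. The work goes in short steps, each a Python script; the robot and the scene stay as the last script left them, time stands still between calls to the robot, and variables do not carry over. Pictures are saved under pics/ and viewed, about 8 in all and at most 12, crops included, and the job is handed in when it is done.

```bash
mkdir -p pics
cat > h.py <<'E'
import numpy as np, cv2
from scipy.spatial.transform import Rotation as R
from rig import *
def rot(q): return R.from_quat([q[1],q[2],q[3],q[0]]).as_matrix()
def cloud(p, s=None):
    K=p["K"]; d=p["depth"].astype(float); v,u=np.indices(d.shape)
    c=np.stack([(u-K[0,2])/K[0,0]*d,(v-K[1,2])/K[1,1]*d,d],-1)
    if "mount" in p:
        M=np.array(p["mount"]); c=c@M[:3,:3].T+M[:3,3]
        w=c@rot(s["eef_rot"]).T+s["tool_pos"]
    else: w=c@rot(p["orientation"]).T+np.array(p["position"])
    w[d==0]=np.nan
    return w
E
python3 - <<'E'
from h import *
for n in ("top","scene"):
    p=read_camera(n); cv2.imwrite(f"pics/{n}0.png",p["color"]); w=cloud(p)
    np.save(f"{n}.npy",w)
    for q in ("bar","stub","holder","follower"):
        for o in outline_of(p,q):
            m=o["pixels"]; pts=w[m]; pts=pts[~np.isnan(pts[:,0])]
            bgr=p["color"][m].mean(0).astype(int)
            zt=np.percentile(pts[:,2],95) if len(pts) else np.nan
            t=pts[pts[:,2]>zt-.008]
            r=cv2.minAreaRect((t[:,:2]*1000).astype(np.float32)) if len(t)>3 else None
            print(n,q,round(o["confidence"],2),np.round(o["position"]),bgr,round(zt,3),np.round(np.hstack([*r[:2],r[2]]),1) if r else None)
E
```

```text
top bar 0.9 [137. 233.] [44 67 96] 0.057 [523.2 285.4  30.1  69.4  57.2]
top bar 0.76 [138. 173.] [ 45 154 177] 0.057 [643.  300.7  30.1  68.5  27. ]
top stub 0.84 [197. 266.] [42 64 93] 0.057 [455.6 165.8  33.6  29.2  15.9]
top holder 0.96 [305. 139.] [83 52 85] 0.054 [717.1 -46.1  43.  169.6  72.8]
top holder 0.63 [342. 272.] [70 79 84] 0.048 [ 451.3 -118.9   45.1  186.8   67.5]
top follower 0.78 [310. 114.] [82 72 93] 0.082 [791.8 -69.3  32.9  13.1  72.6]
top follower 0.7 [348. 246.] [80 88 97] 0.082 [ 517.8 -142.7   32.9   12.1   68.9]
top follower 0.29 [198. 266.] [42 63 90] 0.057 [455.3 166.   35.2  29.8  15.9]
scene bar 0.77 [396. 231.] [39 61 86] 0.055 [524.7 286.4  30.4  70.1  57.5]
scene bar 0.67 [372. 278.] [ 12 131 167] 0.055 [644.6 302.5  30.6  69.7  27.7]
scene stub 0.74 [358. 182.] [39 59 82] 0.055 [456.9 166.9  36.3  29.7  17.4]
scene holder 0.86 [243. 137.] [74 83 90] 0.057 [ 519.3 -142.7   35.4   11.8   70.2]
scene holder 0.83 [170. 208.] [91 64 98] 0.049 [717.6 -45.4  44.8 169.4  72.2]
scene follower 0.97 [139. 209.] [ 92  88 108] 0.081 [794.2 -66.8  32.1  10.3  74.4]
scene follower 0.63 [224. 134.] [77 86 95] 0.08 [ 519.5 -141.6   32.8   11.3   69.9]
```

View pics/top0.png

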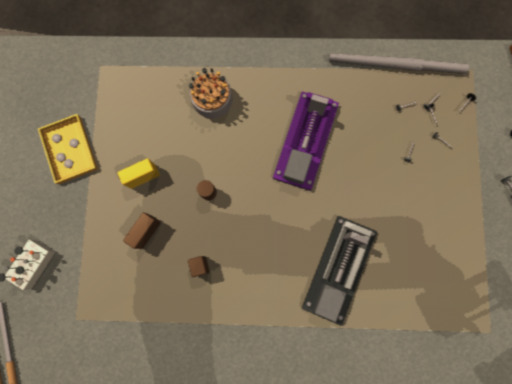

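View pics/scene0.png

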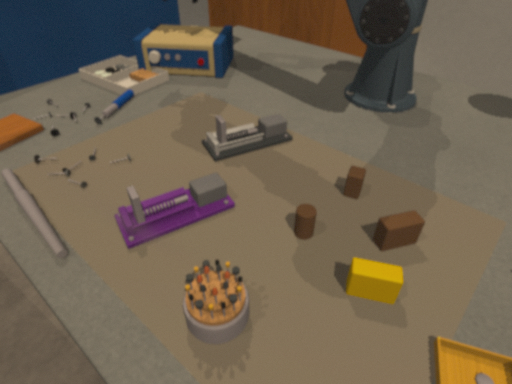

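The top view can be read as up = +x, left = +y. Candidates for the bar:
- brown full-length block at (141,231), 70x30 mm measured, which fits the description
- brown stub at (198,266), 36x30 mm
- brown round stick at (206,189)
- yellow look-alike at (138,173)

For the holder there is the grey one at (342,272), which is the real one, and the purple look-alike at (305,139). I choose the brown bar at (141,231) and the grey holder, and will check both with wrist close-ups.

```bash
cat >> h.py <<'E'
def down(yaw, flip=False):
    a=yaw+(np.pi if flip else 0)
    x=np.array([np.cos(a),np.sin(a),0]); z=np.array([0,0,-1.]); y=np.cross(z,x)
    q=R.from_matrix(np.stack([x,y,z],1)).as_quat(); return [q[3],q[0],q[1],q[2]]
def rect(P):
    r=cv2.minAreaRect((P[:,:2]*1000).astype(np.float32)); return np.round(np.hstack([*r[:2],r[2]]),1)
E
python3 - <<'E'
from h import *
print("hp",hold_point_z, "t",sense()["t"])
for n,c,yaw in (("holder",(.485,-.130),-20.5),("bar",(.524,.286),-32.7)):
    best=None
    for f in (0,1):
        j=solve_ik([*c,.30],down(np.radians(yaw),f)); print(n,f,None if j is None else np.round(j,2))
        if j is not None and (best is None or abs(j[5])<abs(best[0])): best=(j[5],f)
    goto([*c,.30],down(np.radians(yaw),best[1])); dwell(.2)
    s=sense(); p=read_camera("wrist"); w=cloud(p,s); np.save(f"w_{n}.npy",w)
    cv2.imwrite(f"pics/w_{n}.png",p["color"])
    for q in (("bar",) if n=="bar" else ("holder","follower")):
        for o in outline_of(p,q):
            m=o["pixels"]; P=w[m]; P=P[~np.isnan(P[:,0])]
            print(q,round(o["confidence"],2),np.round(o["position"]),p["color"][m].mean(0).astype(int))
            for lo,hi in ((.05,.06),) if q=="bar" else ((.076,.086),(.043,.049),(.034,.040)):
                t=P[(P[:,2]>lo)&(P[:,2]<hi)]
                if len(t)>20: print("  ",lo,len(t),rect(t),np.round(np.median(t[:,2]),4))
print(sense()["t"])
E
```

```text
hp 0.0187 t 0.5
holder 0 [-0.48  0.27  1.63 -0.    1.24  1.44]
holder 1 [-0.48  0.27  1.63 -0.    1.24 -1.7 ]
holder 0.89 [148.  46.] [113  81 114]
   0.043 1343 [664.  -31.1  43.8  59.9  73.1] 0.0474
   0.034 287 [693.7 -40.3  56.2 122.2  72.8] 0.0353
holder 0.61 [253. 172.] [108 118 124]
   0.076 217 [ 517.9 -144.3   33.6   12.2   68.8] 0.0819
   0.043 868 [ 444.9 -116.2   43.2  167.6   68.7] 0.047
   0.034 556 [ 481.2 -130.4   56.9  133.6   68.5] 0.0371
follower 0.95 [250. 152.] [130 140 151]
   0.076 203 [ 517.6 -145.    32.2   12.2   68.8] 0.0819
   0.034 197 [ 479.6 -127.1   18.5   96.1   69.7] 0.0357
follower 0.87 [141.  18.] [124 105 132]
   0.034 171 [728.7 -50.4  12.4  48.4  68.3] 0.0352
bar 0 [ 0.31  0.41  1.41 -0.    1.32  2.45]
bar 1 [ 0.31  0.41  1.41 -0.    1.32 -0.69]
bar 0.98 [299. 215.] [ 69 180 204]
   0.05 765 [643.  301.5  30.3  70.1  27.1] 0.0556
bar 0.62 [253. 164.] [ 78 107 141]
   0.05 880 [522.8 285.9  29.6  67.9  57. ] 0.0557
4.7833
```

```bash
python3 -c "
import cv2,numpy as np
cv2.imwrite('pics/both.png',cv2.resize(np.hstack([cv2.imread('pics/w_holder.png'),cv2.imread('pics/w_bar.png')]),(800,300)))"
```

```text
(no output)
```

View pics/both.png

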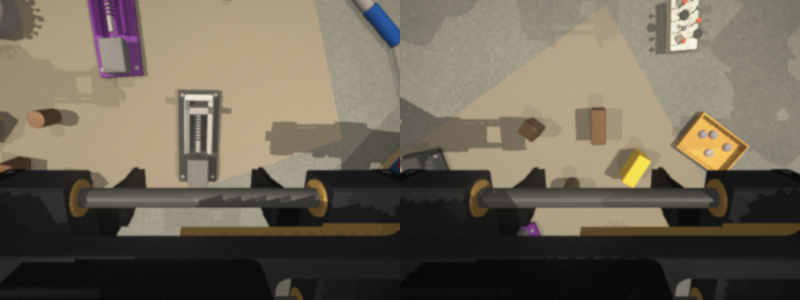

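The close-ups confirm both choices: the grey holder at (200,135) and the brown full-length bar at (598,126). The stub at (531,129) and the yellow bar at (635,168) stay clear. Next is the grasp.

```bash
cat >> h.py <<'E'
HY=np.radians(-21.2); HO=np.array([.4862,-.1317]); HX=np.array([np.cos(HY),np.sin(HY)]); HN=np.array([-HX[1],HX[0]])
def hp(x,y,z): return [*(HO+HX*x+HN*y),z]
def inh(P): d=np.asarray(P)[...,:2]-HO; return np.stack([d@HX,d@HN,np.asarray(P)[...,2]],-1)
E
python3 - <<'E'
from h import *
q=down(np.radians(-32.8),1); b=(.5235,.2859)
goto([*b,.12],q)
print(move_straight([*b,.028],rate=.12,force_limit=15))
set_gripper(.02,f_grip=50); print("w",sense()["gripper_width"])
move_straight([*b,.20],rate=.2)
print("w",sense()["gripper_width"],sense()["ft_force"])
goto(hp(.09,0,.20),down(HY,1)); dwell(.2)
s=sense(); print(s["t"],s["gripper_width"],s["tool_pos"],hp(.09,0,.2))
for n in("scene","top"):
    p=read_camera(n); w=cloud(p); cv2.imwrite(f"pics/{n}1.png",p["color"]); np.save(f"{n}1.npy",w)
    for o in outline_of(p,"bar"):
        P=w[o["pixels"]]; P=P[~np.isnan(P[:,0])]
        print(n,round(o["confidence"],2),np.round(o["position"]),p["color"][o["pixels"]].mean(0).astype(int),np.round(np.percentile(inh(P),[3,50,97],axis=0)*1000))
E
python3 -c "
import cv2;i=cv2.imread('pics/scene1.png');cv2.imwrite('pics/scene1c.png',cv2.resize(i[20:260,100:420],(800,600)))"
```

```text
False
w 0.030022341554476993
w 0.029630438914148374 [-0.48291797 -0.27785448 -2.95455311]
10.2917 0.02980114487365928 [ 0.57031993 -0.16314253  0.20002856] [np.float64(0.5701091421093961), np.float64(-0.1642462113073883), 0.2]
scene 0.98 [372. 280.] [ 11 125 163] [[-32. 439.   5.]
 [ -4. 468.  46.]
 [ 23. 492.  56.]]
scene 0.74 [188.  75.] [30 42 56] [[  22. -370.   40.]
 [ 100.   16.  200.]
 [ 125.   23.  227.]]
top 0.66 [381. 216.] [23 35 50] [[ 54. -11. 182.]
 [ 58.   3. 224.]
 [ 69.  16. 228.]]
```

View pics/scene1c.png

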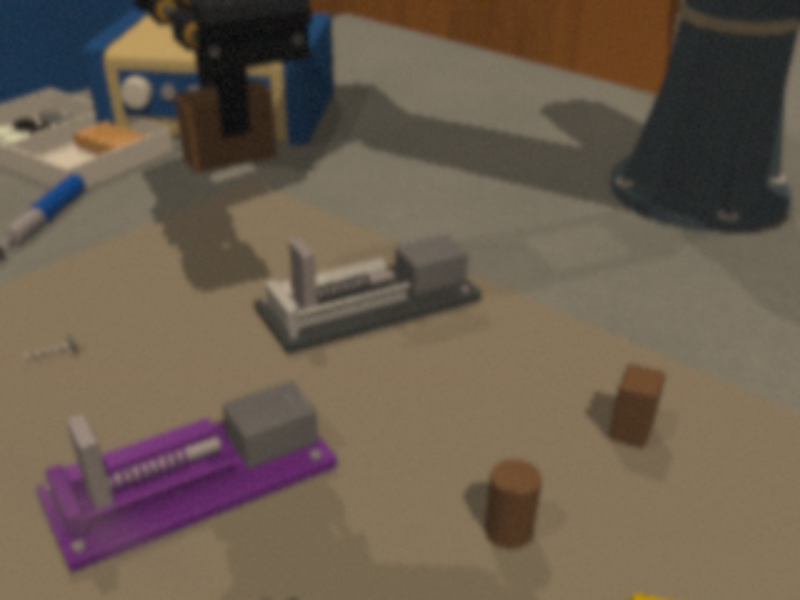

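The bar is gripped level at mid-length (crop (225,125)), and its x extent of 54..125 mm is centred on the tool at 90 mm. Now I push the follower back over the nose.

Run:
```python
from h import *
def st(m): s=sense(); print(m,round(s["t"],2),np.round(inh(s["tool_pos"])*1000,1),"F",np.round(s["ft_force"],1),round(s["gripper_width"],4))
st("a")
print(move_straight(hp(.09,0,.075),rate=.15,force_limit=20)); st("b")
print(move_straight(hp(.008,0,.075),rate=.05,force_limit=30)); dwell(.3); st("c")
p=read_camera("scene"); w=cloud(p); cv2.imwrite("pics/scene2.png",cv2.resize(p["color"][60:210,140:340],(800,600),interpolation=cv2.INTER_CUBIC))
for q in ("bar","follower"):
  for o in outline_of(p,q):
    P=w[o["pixels"]]; P=P[~np.isnan(P[:,0])]; print(q,np.round(o["position"]),np.round(np.percentile(inh(P),[3,50,97],axis=0)*1000))
```

```text
a 10.49 [ 90.    0.5 200.1] F [ 0.2 -0.1 -2. ] 0.0296
False
b 11.47 [90.9 -0.1 75.8] F [-0.2  1.7 -1.2] 0.0294
False
c 13.57 [12.4 -0.2 75.9] F [ 7.3 -1.3 -4.1] 0.0294
bar [372. 278.] [[-34. 437.   3.]
 [ -4. 467.  45.]
 [ 23. 493.  56.]]
bar [223. 123.] [[-19.  -8.  50.]
 [ 26.  15.  76.]
 [ 48.  18. 103.]]
follower [140. 208.] [[179. 154.  17.]
 [254. 172.  34.]
 [269. 187.  82.]]
follower [247. 128.] [[-65.  -9.  19.]
 [-28.  11.  35.]
 [-22.  19.  80.]]
```

View pics/scene2.png

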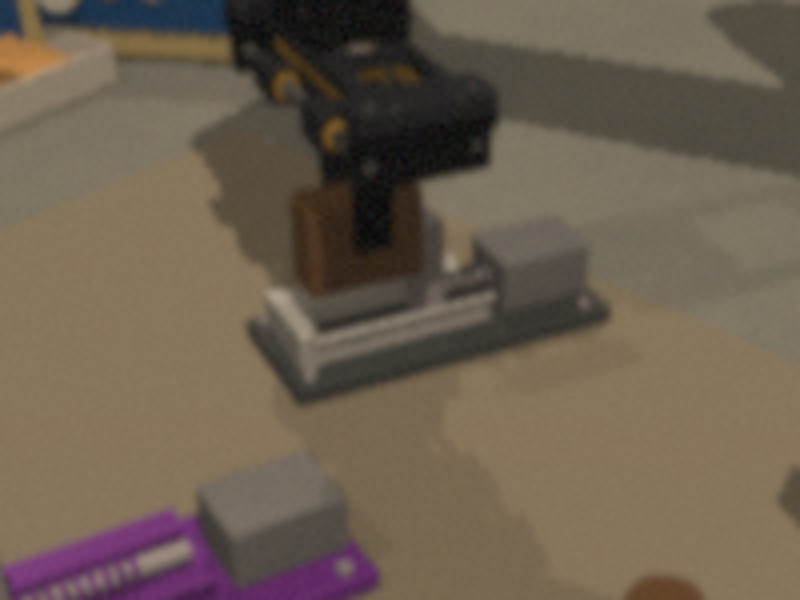

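The bar at (360,235) is level over the nose with the plate pushed back behind it. The arm yields about 4 mm to the spring (tool at 12.4 instead of 8), so I command further back before lowering.

Run:
```python
from h import *
def st(m): s=sense(); print(m,round(s["t"],2),np.round(inh(s["tool_pos"])*1000,1),"F",np.round(s["ft_force"],1),round(s["gripper_width"],4))
move_straight(hp(.003,0,.075),rate=.05); dwell(.4); st("c")
print(move_straight(hp(.003,0,.055),rate=.04,force_limit=12)); st("d")
print(move_straight(hp(.003,0,.036),rate=.025,force_limit=12)); dwell(.2); st("e")
p=read_camera("scene"); w=cloud(p); cv2.imwrite("pics/scene3.png",cv2.resize(p["color"][60:210,140:340],(800,600),interpolation=cv2.INTER_CUBIC))
for q in ("bar","follower"):
  for o in outline_of(p,q):
    P=w[o["pixels"]]; P=P[~np.isnan(P[:,0])]; print(q,np.round(o["position"]),np.round(np.percentile(inh(P),[3,50,97],axis=0)*1000))
```

```text
c 14.37 [ 7.8 -0.3 76.1] F [ 7.  -2.2 -4.1] 0.0297
False
d 15.02 [ 8.3 -0.7 56.2] F [ 7.8 -2.3 -2.4] 0.0296
True
e 15.88 [12.9 -0.9 40.2] F [ 5.5 -0.4  2. ] 0.0295
bar [374. 279.] [[-33. 438.   5.]
 [ -3. 468.  46.]
 [ 23. 492.  56.]]
bar [222. 134.] [[-20.  -6.  25.]
 [ 27.  14.  47.]
 [ 48.  17.  67.]]
follower [251. 130.] [[-67.  -7.  14.]
 [-31.  14.  33.]
 [-20.  25.  65.]]
follower [139. 210.] [[182. 150.  16.]
 [255. 172.  34.]
 [269. 187.  82.]]
```

View pics/scene3.png

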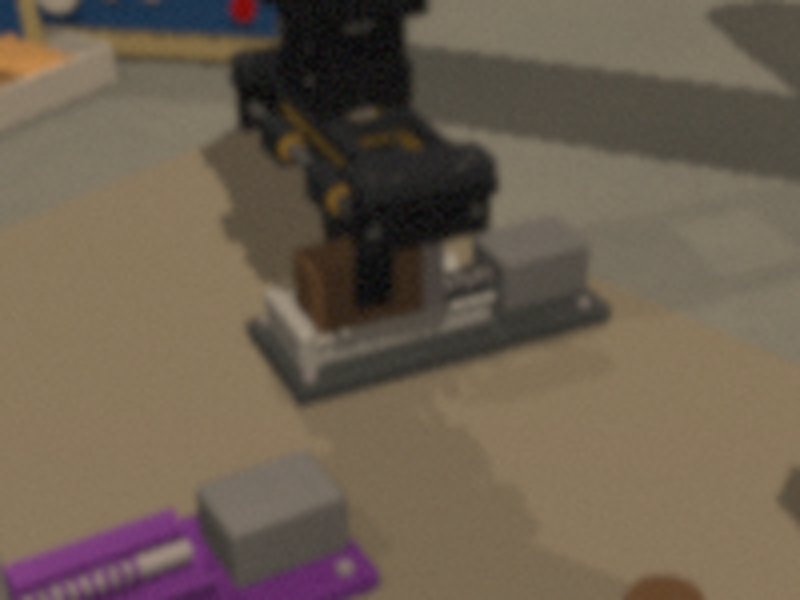

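The bar at (360,285) is down in the channel. Its top reads 67 mm and the tool sits at z = 40, so the underside is at 12 mm, on the floor. Release and retreat.

Run:
```python
from h import *
s=sense(); set_gripper(.06); dwell(.3)
t=s["tool_pos"]; move_straight([t[0],t[1],.25],rate=.12)
goto(hp(-.02,.22,.32),down(HY,1)); dwell(.3)
print(sense()["t"])
for n in ("scene","top"):
  p=read_camera(n); w=cloud(p); cv2.imwrite(f"pics/{n}4.png",cv2.resize(p["color"][60:210,140:340] if n=="scene" else p["color"][200:335,250:430],(800,600),interpolation=cv2.INTER_CUBIC))
  for q in ("bar","follower","stub"):
   for o in outline_of(p,q):
    P=w[o["pixels"]]; P=P[~np.isnan(P[:,0])]; zt=np.percentile(P[:,2],95); T=P[P[:,2]>zt-.006]; H=inh(T)
    print(n,q,round(o["confidence"],2),np.round(o["position"]),"world",rect(T),"holder",rect(H),"ztop",round(zt,4))
```

```text
20.2917
scene bar 0.92 [374. 279.] world [643.8 302.4  31.3  70.4  27.3] holder [-10.1 461.7  31.3  70.4  48.5] ztop 0.0555
scene bar 0.8 [228. 131.] world [ 500.5 -135.7   30.9   70.7   68.6] holder [14.7  1.4 30.9 70.7 89.8] ztop 0.0667
scene bar 0.2 [252. 139.] world [ 464.2 -119.7   32.8   12.2   66.4] holder [-24.9   3.2  32.8  12.2  87.6] ztop 0.0549
scene follower 0.81 [141. 206.] world [793.  -68.   34.9  11.8  72.4] holder [263.  170.3  11.8  34.9   3.6] ztop 0.0814
scene follower 0.77 [246. 127.] world [ 463.8 -119.5   30.8   11.7   68.8] holder [-25.3   3.3  30.8  11.7  90. ] ztop 0.0804
scene stub 0.84 [356. 181.] world [457.3 167.1  35.9  29.6  17.6] holder [-135.   268.1   35.9   29.6   38.8] ztop 0.0551
top bar 0.6 [348. 244.] world [ 498.7 -136.8   31.4   72.5   66.5] holder [13.5 -0.2 31.4 72.5 87.7] ztop 0.0691
top follower 0.85 [340. 271.] world [ 461.5 -121.5   33.3   12.    70.2] holder [-26.7   0.6  12.   33.3   1.4] ztop 0.0825
top follower 0.56 [312. 113.] world [791.1 -69.6  31.7  12.2  75. ] holder [261.8 168.1  12.2  31.7   6.2] ztop 0.0821
top stub 0.63 [200. 266.] world [455.6 166.3  36.   30.   17.4] holder [-136.3  266.8   36.    30.    38.6] ztop 0.0572
```

View pics/scene4.png

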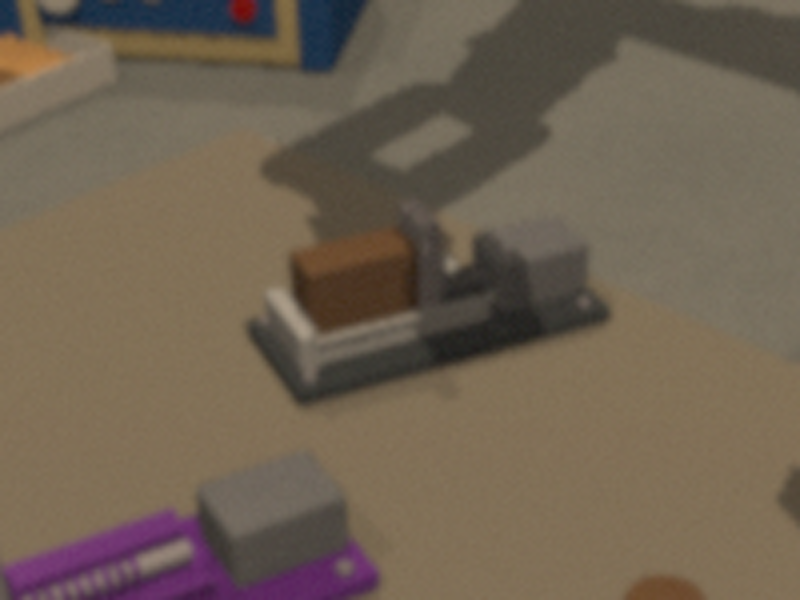

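The bar at (355,280) stands upright between the nose stop and the plate at (425,255). It measures x 14.7, y 1.4 mm with its top at 67 mm, and the follower reads about 0.06. The stub has not moved.

```bash
python3 -c "
from rig import *
print(hand_in(), sense()['t'])"
```

```text
the job is handed in; nothing more can be done
the job is handed in; nothing more can be done
```

The full-length brown bar is in the grey holder, clamped between the follower and the nose stop, and the job is handed in. I pushed the follower back with the bar over the nose stop, lowered the bar to the floor, then released it and moved the arm clear.

| Check | Scene camera | Top camera | Needed |
|---|---|---|---|
| Bar x in the holder | 14.7 mm | 13.5 mm | 9 to 21 mm |
| Bar y in the holder | 1.4 mm | -0.2 mm | within ±10 mm |
| Bar top height | 66.7 mm | 69.1 mm | 67 mm when seated |
| Angle off lengthwise | about 0° | about 2° | within 11° |
| Follower joint, from plate position | about 0.059 m | about 0.061 m | 0.052 to 0.067 m |

- **Draw-back:** with the tool 7.8 mm along the channel, the follower should have been at about 0.067 m, above the 0.062 m needed. That comes from the tool position; I did not read the joint directly.
- **Stub:** both cameras show it within about 1 mm of where it started.
- **Time:** the robot's clock read 20.3 s just before the last pictures, against the 40 s limit.
- **Disagreements:** the arm gave about 4–5 mm under the spring, so I commanded it further back to make up for it. The two cameras differ by about 1–2.5 mm, roughly the calibration error; the top camera reads about 2 mm high on everything.

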